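Heft the tack tins

TASK

Three look-alike closed tack tins stand on the brush maker's bench, one nearly empty, one about half full and one full: heft them to tell by weight which is which, stand the lightest upright in the cardboard tray for refilling and leave the middle one standing upright on the bench. Then pick up the heaviest and finish while still gripping it, held up still and upright with its bottom about 20 cm above the bench for the brush maker to take. Keep the tins upright all along, set them down gently rather than dropping them, and leave the brush, hammer and strip coil where they lie.

Things in the scene. Friction and masses are not known exactly. Their poses are not given: they have to be found in the camera images.
- tin_a: one of three look-alike closed steel tins: upright cylinder 60 mm wide, 85 mm high, dark green, two yellow bands, bare steel lid (top 23 mm, same width). Origin: centre of underside, z up. Which tin is heavy changes each time, whatever its name. Lightest about 0.12 kg, middle 0.27-0.33, heaviest 0.45-0.55; contents may shift a few mm. Starts standing on the bench, 110 mm or more between centres
- tin_b: one of three look-alike closed steel tins: upright cylinder 60 mm wide, 85 mm high, dark green, two yellow bands, bare steel lid (top 23 mm, same width). Origin: centre of underside, z up. Which tin is heavy changes each time, whatever its name. Lightest about 0.12 kg, middle 0.27-0.33, heaviest 0.45-0.55; contents may shift a few mm. Starts standing on the bench, 110 mm or more between centres
- tin_c: one of three look-alike closed steel tins: upright cylinder 60 mm wide, 85 mm high, dark green, two yellow bands, bare steel lid (top 23 mm, same width). Origin: centre of underside, z up. Which tin is heavy changes each time, whatever its name. Lightest about 0.12 kg, middle 0.27-0.33, heaviest 0.45-0.55; contents may shift a few mm. Starts standing on the bench, 110 mm or more between centres
- tray: shallow open cardboard tray, a cut-down carton, fixed to the bench: 200 mm (its x) by 150 mm (its y) outside, 40 mm high, walls and floor 5 mm thick, empty. Origin at the centre of its underside, on the bench
- table: the wooden work bench, a fixed plank table; its top is the work surface at height 0
- brush: finished flat brush lying flat: pale wooden stick handle to its -x, steel-wrapped head, cream fibre to its +x; 285 mm long, 115 mm wide, 25 mm high; origin on the bench at the handle's head end. Bystander, to be left where it lies
- hammer: small hammer with wooden handle lying flat along its x, 250 mm long, steel head at +x; origin underneath the middle of its length. Bystander, to be left where it lies
- strip_coil: coil of galvanised steel strip lying flat: ring 90 mm outside, 66 mm inside, 22 mm high, with a short loose end; origin at the centre of its underside. Bystander, to be left where it lies
Not all that is in view belongs to the job. What is shaped like the tin_c but red is not meant. What is shaped like the tin_b but turquoise is not meant.

How it is judged:
By the outcome, as a careful person would: the job done as asked, in the order asked, and still so for the second after the job is handed in, while the arm keeps its last pose, push and grip.
It also fails if it takes over 72 s, if anything falls off the work surface, if the arm or the gripper's body presses on something with over 40 N, if the wrist force passes 120 N, or if a joint passes its speed limit or range.

ROBOT

A 6-joint arm with a two-finger parallel gripper is mounted at the origin on the work surface. World frame = base frame: x ahead of the robot, y to its left, z up, the work surface at z = 0. Lengths are in m, angles in degrees, forces in N, time in s.
With the tool pointing down it reaches from about 0.375 to 0.9 m from the base axis. Payload 3.1 kg.
Tool frame: the origin (TCP) lies between the finger pads; the fingertips stand 17 mm ahead of it and the grasp point (between the pads) lies 2 mm behind it; y points along the fingers, x is the direction in which the jaws open and shut, and the axes are right-handed (so a half turn about y gives the same grasp; the last joint's range is limited). The gripper opens to 85 mm and grips with 20 to 120 N. Pads are 22 mm wide; open, the fingers measure 114 mm over their backs; the gripper's body (76 mm by 85 mm) begins 54 mm behind the grasp point. The pads swing forward as they close: fully open they stand 13 mm farther back than shut.
Start: joints at [61.622, 30.224, 82.088, -0, 67.689, -10.227], TCP at [0.195, 0.594, 0.248] pointing down, gripper open.
Joint ranges: [-176.69, 176.69], [-43.24, 126.21], [12.49, 139.97], [-82, 262], [0, 151.66], [-163.58, 163.58]. Speed limits (degrees/s): [159.86, 159.86, 180, 180, 180, 180].

INTERFACE

Orientations are given as [roll, pitch, yaw] about the fixed x, y, z axes, in that order (R = Rz(yaw) Ry(pitch) Rx(roll)).
In Python, from rig import arm, viewer, job gives the robot as it stands. The module is installed in compiled form; this text tells all that it offers.
- The arm moves only by the tool apply_moves, never from a script. Its argument "moves" is text: rows parted by semicolons, each of 4 numbers parted by spaces: the shift along the tool's x, y, z in mm, then the turn about the tool's y in degrees. A call has exactly 5 rows; each row is the pose to reach, as a shift and turn from the pose commanded when the call began, along the tool's axes at that moment; what a row does not reach only later rows make up. A row lasts 1/8 s, in which the tool goes at most 62.5 mm and 10.7 degrees, less where a joint would pass 70% of its speed; a pose out of reach is approached as far as the arm can. A call with a gripper value outside its range is refused whole. "grip" is the closure, from -1 (fully open) to 1 (shut), set as the call begins (left out, the last holds). The fingers move at their own pace and stop on an object; "newtons" is the grip in N (left out, the last holds). Time passes only in rows, so rows that repeat a pose let the fingers close, or fill a call up. It gives the time, the measured TCP pose, the force and the opening at its end, in the units of the state.
- arm.get_state(): the state, without advancing time (a new reading comes with each control period).
- viewer.snapshot(name): name is "scene" or "top" or "wrist"; returns (picture, depth): 420x560x3 uint8, red, green, blue; 420x560 float32, m along the optical axis (not along the pixel's ray), 0 where there is no reading.
- viewer.get_calibration(name): a dict with "camera_matrix" (3x3 intrinsics, pixels), "position" and "attitude" of the camera in the world. Camera axes: x right, y down, z forward; pixel columns grow to the right and rows downward; lengths in m; the calibration is good to about 2 mm. A picture is of the moment at which its call begins: read the wrist's pose just before it. get_calibration takes no time and is no camera call; for the wrist camera it gives the pose at the moment of the call.
- job.hand_in(): hands the job in, once; it reports no verdict.
The state is a dict: "time_s": time; "q": joint angles; "dq": joint speeds; "tau": joint torques, N m; "position": TCP position; "orientation": TCP orientation; "ft_force": force on the tool from outside, world axes, zero at the start; "torque": the same for the moment, N m; "opening": opening from 0.0 (shut) to 1.0 (fully open).
Only numpy, scipy, OpenCV 4.12 (cv2) and the standard library are available. Lean on these libraries where they do the work, as an engineer would, in place of code of your own. Each camera call takes 0.05 s, during which the arm holds its last target. There are 200 camera calls.

## Working session

There is one attempt and no reset: what is moved stays moved. The work goes in short steps, Python scripts to look and compute and a tool call to move; the robot and the scene stay as the last step left them, time stands still between calls to the robot, and variables do not carry over. Pictures are saved under pics/ and viewed, about 8 in all and at most 12, crops included, and the job is handed in when it is done.

Besides the shell and the picture viewer there is one more tool, called after ">>>" as name(argument=value, ...) on one line, values as JSON. apply_moves: Moves the arm, as the interface text tells. Its arguments: {"type":"object","properties":{"moves":{"type":"string"},"grip":{"type":"number"},"newtons":{"type":"number"}},"required":["moves"]}

```bash
mkdir -p pics; python3 - <<'E'
from rig import arm, viewer, job
import cv2,numpy as np
s=arm.get_state()
for k in s: print(k,np.round(s[k],3) if not isinstance(s[k],dict) else s[k])
for n in ["scene","top"]:
    p,d=viewer.snapshot(n); cv2.imwrite(f"pics/{n}0.png",p[:,:,::-1]); np.save(f"pics/{n}0.npy",d)
    c=viewer.get_calibration(n); print(n,c)
E
```

```text
time_s 0.0
q [ 6.1622e+01  3.0279e+01  8.2159e+01  2.0000e-03  6.7688e+01 -1.0227e+01]
dq [-0.047 -0.082 -0.02  -0.058 -0.034 -0.062]
tau [ 0.0000e+00 -4.4235e+01 -1.7802e+01 -0.0000e+00  9.0000e-03 -0.0000e+00]
position [0.194 0.593 0.247]
orientation [-89.976   0.123  71.848]
ft_force [-0.299 -0.362 -0.126]
torque [-0.018  0.026  0.012]
opening 0.996
scene {'camera_matrix': array([[464.31182025,   0.        , 284.42868377],
       [  0.        , 464.31182025, 208.37237934],
       [  0.        ,   0.        ,   1.        ]]), 'position': array([ 1.17943873, -0.59373194,  0.79899757]), 'attitude': array([-131.90638577,    1.00038068,   47.53200745])}
top {'camera_matrix': array([[446.29578215,   0.        , 283.25784291],
       [  0.        , 446.29578215, 208.10365203],
       [  0.        ,   0.        ,   1.        ]]), 'position': array([ 0.38283544, -0.03124409,  1.042476  ]), 'attitude': array([-171.75695159,    1.03041405,  -91.47393213])}
```

View pics/top0.png

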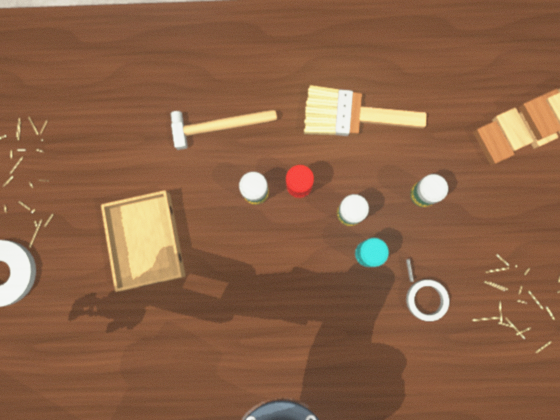

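View pics/scene0.png

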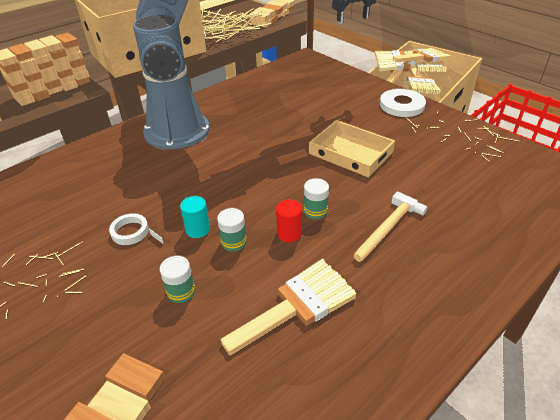

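```bash
cat > h.py <<'E'
import cv2,numpy as np
from scipy.spatial.transform import Rotation as R
def ray(c,uv,z):
    M=R.from_euler('xyz',c['attitude'],degrees=True).as_matrix()
    d=M@np.linalg.inv(c['camera_matrix'])@np.array([uv[0],uv[1],1.]); p=np.array(c['position'])
    return p+d*(z-p[2])/d[2]
def blobs(img,lo,hi,amin=150,amax=6000):
    h=cv2.cvtColor(img,cv2.COLOR_RGB2HSV); m=cv2.inRange(h,lo,hi)
    m=cv2.morphologyEx(m,cv2.MORPH_OPEN,np.ones((3,3)))
    cs,_=cv2.findContours(m,cv2.RETR_EXTERNAL,cv2.CHAIN_APPROX_NONE)
    return [c for c in cs if amin<cv2.contourArea(c)<amax]
E
python3 - <<'E'
from h import *
from rig import viewer
for n in ["top","scene"]:
    im=cv2.imread(f"pics/{n}0.png")[:,:,::-1].copy(); c=viewer.get_calibration(n); d=np.load(f"pics/{n}0.npy")
    for name,lo,hi in [("white",(0,0,150),(180,60,255)),("red",(0,200,120),(4,255,255)),("turq",(82,150,100),(98,255,255))]+([("tray",(12,60,110),(35,200,255))] if n=="top" else []):
        for k in blobs(im,lo,hi):
            if n=="top":
                pts=k[:,0,:].astype(float); w=np.array([ray(c,p,0.04 if name=="tray" else .085)[:2] for p in pts]).astype(np.float32)
                r=cv2.minAreaRect(w*1000); (e,rad)=cv2.minEnclosingCircle(w*1000)
                print(n,name,cv2.boundingRect(k),np.round(r[0]),np.round(r[1]),round(r[2],1),np.round(e),round(rad,1))
            else:
                x,y,w,h=cv2.boundingRect(k); print(n,name,(x,y,w,h))
E
```

```text
top white (246, 403, 45, 17) [108.  25.] [17. 94.] 16.3 [105.  24.] 47.1
top white (407, 280, 43, 41) [ 319. -315.] [88. 82.] 88.5 [ 319. -315.] 44.2
top white (0, 240, 32, 67) [401. 561.] [141.  67.] 3.8 [399. 591.] 70.8
top white (340, 194, 29, 30) [ 517. -170.] [60. 64.] 87.5 [ 517. -169.] 32.6
top white (418, 174, 30, 29) [ 557. -342.] [63. 63.] 86.1 [ 555. -342.] 34.3
top white (239, 172, 28, 29) [573.  48.] [59. 62.] 88.8 [574.  48.] 32.4
top white (171, 111, 15, 39) [706. 214.] [90. 27.] 8.4 [706. 211.] 45.5
top white (306, 90, 47, 46) [ 739. -126.] [ 96. 106.] 82.6 [ 740. -126.] 68.8
top white (0, 0, 187, 8) [1019.  417.] [440.  18.] 87.9 [1026.  417.] 220.0
top turq (357, 239, 31, 27) [ 422. -204.] [64. 55.] 88.4 [ 420. -204.] 33.8
top tray (497, 317, 35, 20) [ 255. -509.] [72. 31.] 65.1 [ 257. -510.] 36.7
top tray (473, 88, 87, 77) [ 702. -579.] [112. 236.] 23.6 [ 705. -579.] 125.6
top tray (183, 60, 245, 93) [763. -67.] [221. 565.] 10.3 [731. -72.] 285.2
scene white (446, 337, 58, 83)
scene white (287, 275, 41, 46)
scene white (522, 273, 38, 147)
scene white (160, 256, 30, 29)
scene white (109, 214, 38, 31)
scene white (217, 208, 27, 25)
scene white (392, 192, 35, 23)
scene white (304, 179, 25, 22)
scene white (0, 130, 63, 41)
scene white (468, 91, 23, 24)
scene white (380, 89, 46, 28)
scene white (313, 31, 64, 41)
scene red (276, 200, 26, 42)
scene red (490, 113, 70, 28)
scene red (473, 84, 87, 39)
scene turq (181, 196, 29, 42)
```

```bash
python3 - <<'E'
import cv2
a=cv2.imread("pics/top0.png")[130:300,80:470]; cv2.imwrite("pics/crop1.png",cv2.resize(a,None,fx=2,fy=2,interpolation=cv2.INTER_CUBIC))
E
```

```text
(no output)
```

View pics/crop1.png

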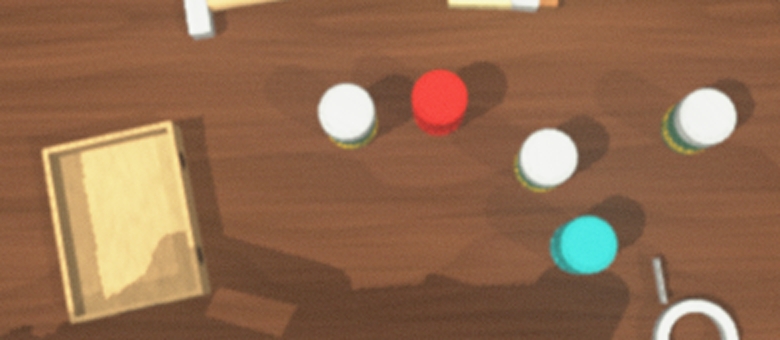

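```bash
cat >> h.py <<'E'
def go(s,x,y,z,yaw):
    """tool-frame shift (mm) and turn from measured pose to target (mm, deg)"""
    M=R.from_euler('xyz',s['orientation'],degrees=True).as_matrix()
    d=M.T@(np.array([x,y,z])-1000*np.array(s['position']))
    t=(s['orientation'][2]-yaw+180)%360-180
    print('pose',np.round(1000*np.array(s['position'])),np.round(s['orientation'],1),'f',np.round(s['ft_force'],2),'-> shift',np.round(d,1),'turn',round(t,1),'t',round(s['time_s'],2),'open',round(s['opening'],2))
E
python3 - <<'E'
from h import *
from rig import viewer,arm
c=viewer.get_calibration("top")
w=[ray(c,(80+u/2,130+v/2),.04)*1000 for u,v in [(43,150),(173,122),(208,293),(72,322)]]
print(np.round(w),"tray c",np.mean(w,axis=0), "yaw",np.degrees(np.arctan2(*(w[0]-w[3])[1::-1])))
print("red",ray(c,(300,179.5),.085)*1000)
go(arm.get_state(),573,48,200,7)
E
```

```text
[[547. 399.  40.]
 [576. 250.  40.]
 [381. 208.  40.]
 [353. 360.  40.]] tray c [464.15913838 304.20683456  40.        ] yaw 11.296981439213
red [584.1131452  -55.82839985  85.        ]
pose [194. 593. 247.] [-90.    0.1  71.8] f [ 0.1   0.69 -0.13] -> shift [-400.2   48.  -529.7] turn 64.8 t 0.1 open 1.0
```

>>> apply_moves(moves="-36 4 -48 6; -72 8 -96 12; -108 12 -144 18; -144 16 -192 24; -180 20 -240 30", grip=-1)

```text
time_s: 0.72
position: [0.3674, 0.3464, 0.228]
orientation: [-90.0, 0.0, 41.7]
ft_force: [0.9, 0.7, -0.1]
opening: 1.001
```

```bash
cat > g.py <<'E'
import sys
from h import *
from rig import arm
go(arm.get_state(),*map(float,sys.argv[1:5]))
E
python3 g.py 573 48 200 7
```

```text
pose [367. 346. 228.] [-90.    0.   41.7] f [ 0.92  0.71 -0.09] -> shift [ -44.8   28.  -359.6] turn 34.7 t 0.72 open 1.0
```

>>> apply_moves(moves="-8 5 -60 7; -16 10 -120 14; -24 15 -180 21; -32 20 -240 28; -39 25 -300 35")

```text
time_s: 1.35
position: [0.5384, 0.0968, 0.2029]
orientation: [-90.0, 0.0, 6.6]
ft_force: [0.2, -0.6, 0.0]
opening: 1.003
```

```bash
python3 g.py 573 48 200 7; python3 - <<'E'
from h import *
from rig import viewer
c=viewer.get_calibration("wrist"); p,d=viewer.snapshot("wrist"); cv2.imwrite("pics/w1.png",p[:,:,::-1])
print(c)
for k in blobs(p,(0,0,150),(180,60,255),300,60000):
    w=np.array([ray(c,q,.085)[:2]*1000 for q in k[:,0,:].astype(float)]).astype(np.float32); e=cv2.minEnclosingCircle(w); r=cv2.minAreaRect(w)
    print(cv2.boundingRect(k),np.round(e[0],1),round(e[1],1),np.round(r[0],1),np.round(r[1],1))
E
```

```text
pose [538.  97. 203.] [-90.    0.    6.6] f [ 0.22 -0.58  0.  ] -> shift [ 28.7   2.9 -52.4] turn -0.4 t 1.35 open 1.0
{'camera_matrix': array([[314.06819043,   0.        , 278.23019031],
       [  0.        , 314.06819043, 214.94768316],
       [  0.        ,   0.        ,   1.        ]]), 'position': array([0.52915077, 0.17634156, 0.32907492]), 'attitude': array([1.62004009e+02, 7.60209551e-02, 6.60026862e+00])}
(436, 400, 33, 20) [739.5 -93.2] 17.7 [740.  -89.6] [32.3 25.6]
(379, 274, 41, 57) [652.1  27.2] 34.0 [656.1  30. ] [14.5 68. ]
(137, 274, 41, 57) [442.8   2.8] 33.9 [437.9   4.7] [67.7 14.5]
(279, 232, 70, 71) [573.   52.7] 34.5 [574.   52.9] [60.1 67.3]
(446, 61, 114, 34) [685.3 218.4] 39.8 [685.4 219. ] [79.2 21. ]
```

View pics/w1.png

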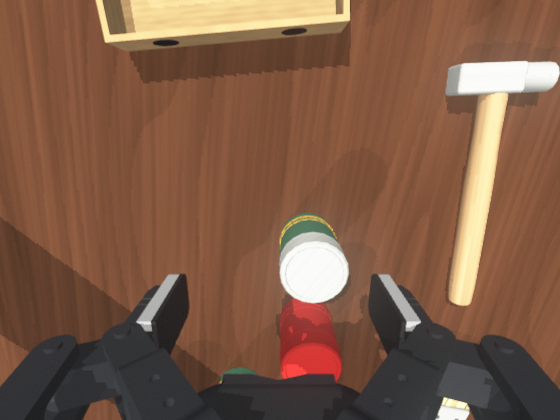

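>>> apply_moves(moves="15 0 -26 0; 29 0 -51 0; 29 30 -51 0; 29 80 -51 0; 29 130 -51 0")

```text
time_s: 2.02
position: [0.5728, 0.0514, 0.0722]
orientation: [-90.0, -0.1, 6.9]
ft_force: [0.2, 1.0, 0.8]
opening: 1.0
```

```bash
python3 g.py 573.5 49 52 7
```

```text
pose [573.  51.  72.] [-90.   -0.1   6.9] f [0.18 1.05 0.78] -> shift [ 0.4 20.2 -2.5] turn -0.1 t 2.02 open 1.0
```

>>> apply_moves(moves="0 10 -2 0; 0 20 -2 0; 0 20 -2 0; 0 20 -2 0; 0 20 -2 0")

```text
time_s: 2.65
position: [0.5737, 0.0494, 0.0546]
orientation: [-90.0, -0.1, 6.9]
ft_force: [-0.3, -0.7, -0.1]
opening: 1.005
```

>>> apply_moves(moves="0 0 0 0; 0 0 0 0; 0 0 0 0; 0 0 0 0; 0 0 0 0", grip=1, newtons=45)

```text
time_s: 3.28
position: [0.5735, 0.0494, 0.0541]
orientation: [-90.0, -0.1, 6.8]
ft_force: [-0.0, -0.1, 5.7]
opening: 0.694
```

>>> apply_moves(moves="0 0 0 0; 0 0 0 0; 0 -10 0 0; 0 -25 0 0; 0 -40 0 0")

```text
time_s: 3.9
position: [0.5728, 0.0494, 0.0943]
orientation: [-90.0, 0.0, 6.9]
ft_force: [1.2, -0.6, -0.8]
opening: 0.693
```

```bash
cat > wt.py <<'E'
from rig import arm,viewer
import numpy as np
f=[];t=[]
for i in range(8):
    viewer.snapshot("wrist"); s=arm.get_state(); f.append(s['ft_force']);t.append(s['tau'])
print(np.round(np.mean(f,0),2),np.round(np.std(f,0),2),np.round(np.mean(t,0),2),s['opening'],s['time_s'],np.round(s['position'],4),np.round(s['orientation'],2))
E
python3 wt.py
```

```text
[ 0.03  0.01 -1.01] [0.45 0.67 0.66] [-0.000e+00 -4.423e+01 -1.100e+01 -0.000e+00  4.000e-02  0.000e+00] 0.6963729894591902 4.3 [0.5724 0.0495 0.0928] [-8.998e+01  7.000e-02  6.850e+00]
```

```bash
python3 g.py 464 304 150 11
```

```text
pose [572.  49.  93.] [-90.    0.1   6.8] f [-0.26  0.1  -0.65] -> shift [-77.4 -57.  265.7] turn -4.2 t 4.3 open 0.7
```

>>> apply_moves(moves="0 -20 0 0; -2 -50 10 0; -10 -57 40 0; -22 -57 80 0; -35 -57 125 -1")

```text
time_s: 4.92
position: [0.5228, 0.17, 0.1501]
orientation: [-90.0, 0.0, 7.8]
ft_force: [0.9, 0.7, -1.4]
opening: 0.69
```

>>> apply_moves(moves="-13 0 45 -1; -26 0 90 -2; -36 0 122 -3; -42 0 137 -3; -43 0 141 -3")

```text
time_s: 5.55
position: [0.4608, 0.3034, 0.15]
orientation: [-90.0, 0.0, 10.9]
ft_force: [0.3, -0.4, -1.2]
opening: 0.692
```

```bash
python3 g.py 464 304 60 11;python3 wt.py; python3 - <<'E'
from h import *
from rig import viewer
p,d=viewer.snapshot("wrist"); cv2.imwrite("pics/w2.png",p[:,:,::-1]); np.save("pics/w2.npy",d)
E
```

```text
pose [461. 303. 150.] [-90.    0.   10.9] f [ 0.34 -0.45 -1.15] -> shift [ 3.3 90.   0. ] turn -0.1 t 5.55 open 0.69
[-0.14 -0.   -1.19] [0.41 0.38 0.37] [ 2.900e-01 -4.137e+01 -1.280e+01  1.000e-02  1.000e-02  1.000e-02] 0.6921157931919695 5.95 [0.4619 0.3024 0.1503] [-90.    -0.    10.77]
```

View pics/w2.png

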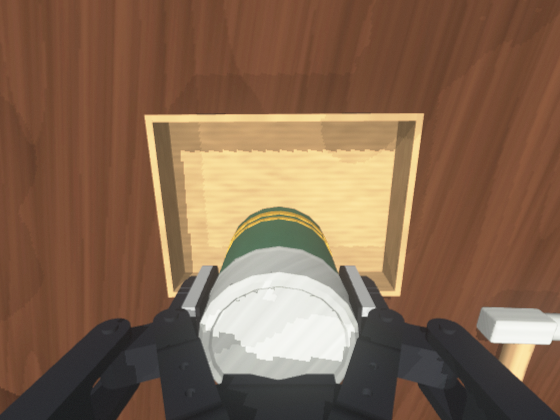

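>>> apply_moves(moves="2 20 0 0; 2 50 0 0; 2 72 0 0; 2 82 0 0; 2 85 0 0")

```text
time_s: 6.62
position: [0.4634, 0.3034, 0.065]
orientation: [-90.0, 0.0, 10.8]
ft_force: [1.1, -0.3, -0.8]
opening: 0.693
```

>>> apply_moves(moves="0 1 0 0; 0 2 0 0; 0 3 0 0; 0 4 0 0; 0 5 0 0")

```text
time_s: 7.25
position: [0.4633, 0.3036, 0.0604]
orientation: [-90.0, -0.0, 10.9]
ft_force: [-0.1, 0.1, -1.8]
opening: 0.695
```

```bash
python3 wt.py
```

```text
[-0.31 -0.14 -1.05] [0.45 0.38 0.52] [  0.   -43.87  -8.9   -0.    -0.    -0.  ] 0.6942807826136849 7.65 [0.4634 0.3036 0.0603] [-9.000e+01 -1.000e-02  1.085e+01]
```

>>> apply_moves(moves="0 0.5 0 0; 0 1 0 0; 0 1.5 0 0; 0 2 0 0; 0 2 0 0")

```text
time_s: 8.28
position: [0.4633, 0.3035, 0.0591]
orientation: [-90.0, -0.0, 10.8]
ft_force: [-0.8, -0.5, 5.5]
opening: 0.691
```

```bash
python3 wt.py
```

```text
[-1.04 -0.47  5.17] [0.31 0.43 0.23] [ -0.07 -40.73  -8.69  -0.    -0.47  -0.  ] 0.6918519896211279 8.675 [0.4634 0.3036 0.0591] [-9.000e+01 -2.000e-02  1.085e+01]
```

>>> apply_moves(moves="0 0 0 0; 0 0 0 0; 0 0 0 0; 0 0 0 0; 0 0 0 0", grip=-1)

```text
time_s: 9.3
position: [0.4633, 0.3035, 0.0582]
orientation: [-90.0, 0.0, 10.9]
ft_force: [0.1, -0.2, -0.6]
opening: 0.996
```

>>> apply_moves(moves="0 -10 0 0; 0 -40 0 0; 0 -80 0 0; 0 -120 0 0; 0 -140 0 0")

```text
time_s: 9.93
position: [0.4642, 0.3039, 0.2015]
orientation: [-90.0, -0.3, 10.9]
ft_force: [-0.6, 0.1, 0.4]
opening: 1.0
```

```bash
python3 g.py 517 -170 200 -40; python3 - <<'E'
from h import *
from rig import viewer
p,d=viewer.snapshot("top"); cv2.imwrite("pics/top2.png",p[:,:,::-1])
a=np.vstack([p]); 
q,_=viewer.snapshot("wrist"); cv2.imwrite("pics/w3.png",cv2.resize(np.hstack([p,q])[:,:,::-1],(800,300)))
E
```

```text
pose [464. 304. 201.] [-90.   -0.3  10.9] f [-0.56  0.06  0.37] -> shift [ -37.4    0.9 -475.4] turn 50.9 t 9.93 open 1.0
```

View pics/w3.png

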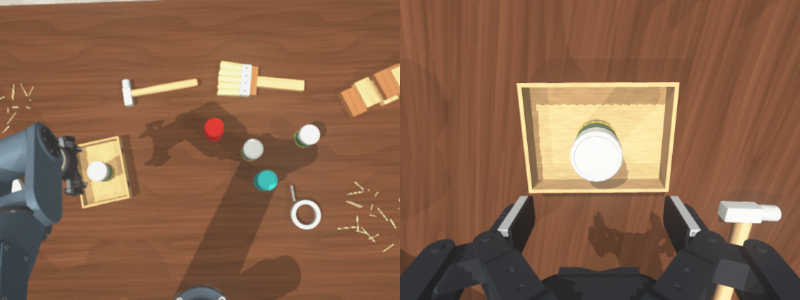

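>>> apply_moves(moves="-2 0 -30 3; -6 0 -80 9; -11 0 -140 15; -16 0 -200 21; -20 0 -260 28")

```text
time_s: 10.65
position: [0.492, 0.0427, 0.1975]
orientation: [-90.0, 0.1, -17.4]
ft_force: [0.6, -0.5, 0.5]
opening: 0.998
```

```bash
python3 g.py 517 -170 200 -40
```

```text
pose [492.  43. 198.] [-90.    0.1 -17.4] f [ 0.57 -0.46  0.46] -> shift [  87.4   -2.5 -195.6] turn 22.6 t 10.65 open 1.0
```

>>> apply_moves(moves="22 0 -50 6; 46 0 -104 12; 68 0 -153 18; 82 0 -184 22; 87 0 -195 22.6")

```text
time_s: 11.28
position: [0.5179, -0.1693, 0.1974]
orientation: [-90.0, 0.1, -39.9]
ft_force: [-0.1, 0.2, -0.2]
opening: 0.998
```

```bash
cat > lid.py <<'E'
from h import *
from rig import viewer
c=viewer.get_calibration("wrist"); p,d=viewer.snapshot("wrist"); cv2.imwrite("pics/wl.png",p[:,:,::-1])
cp=np.array(c['position'])[:2]*1000
for k in blobs(p,(0,0,150),(180,60,255),300,60000):
    w=np.array([ray(c,q,.085)[:2]*1000 for q in k[:,0,:].astype(float)])
    u=w.mean(0)-cp; u/=np.linalg.norm(u); v=np.array([-u[1],u[0]])
    # lid side smears away... towards camera; the far edge of the lid top is clean
    a=w@u; b=w@v; hi,lo=a.max(),a.min()
    print(cv2.boundingRect(k),'len',round(hi-lo,1),'wid',round(np.ptp(b),1),'far-edge',np.round(u*(hi-30)+v*(b.max()+b.min())/2,1),'near',np.round(u*(lo+30)+v*(b.max()+b.min())/2,1))
E
python3 lid.py; python3 g.py 517 -170 52 -40
```

```text
(206, 359, 50, 29) len 38.5 wid 44.2 far-edge [ 388.5 -255.7] near [ 371.7 -269.1]
(425, 303, 46, 37) len 53.8 wid 26.7 far-edge [ 574.1 -339. ] near [ 574.2 -345.2]
(245, 177, 74, 76) len 63.3 wid 58.9 far-edge [ 518.9 -170.7] near [ 520.9 -168.1]
(417, 0, 143, 69) len 84.1 wid 49.5 far-edge [ 728.3 -150. ] near [ 705.  -143.7]
pose [ 518. -170.  198.] [-90.    0.  -39.9] f [ 0.71 -0.75  0.83] -> shift [ -0.6 145.5  -1. ] turn 0.1 t 11.32 open 1.0
```

>>> apply_moves(moves="0 25 -1 0; 0 70 -1 0; 0 115 -1 0; 0 135 -1 0; 0 144 -1 0")

```text
time_s: 11.95
position: [0.5164, -0.1661, 0.0528]
orientation: [-90.0, 0.2, -39.6]
ft_force: [0.1, -0.0, 0.9]
opening: 1.001
```

>>> apply_moves(moves="0 0 0 0; 0 0 0 0; 0 0 0 0; 0 0 0 0; 0 0 0 0", grip=1, newtons=45)

```text
time_s: 12.58
position: [0.5189, -0.1687, 0.0556]
orientation: [-89.9, -0.2, -39.7]
ft_force: [0.4, 1.9, 6.2]
opening: 0.697
```

>>> apply_moves(moves="0 0 0 0; 0 -5 0 0; 0 -15 0 0; 0 -25 0 0; 0 -30 0 0")

```text
time_s: 13.2
position: [0.5177, -0.1685, 0.0851]
orientation: [-90.0, -0.0, -39.8]
ft_force: [-0.4, -0.1, -2.5]
opening: 0.693
```

```bash
python3 wt.py
```

```text
[ 0.23  0.05 -3.08] [0.38 0.52 0.49] [-0.000e+00 -4.355e+01 -9.910e+00 -1.000e-02  2.000e-02  0.000e+00] 0.6918659706949697 13.6 [ 0.5174 -0.1682  0.084 ] [-9.001e+01  4.000e-02 -3.975e+01]
```

>>> apply_moves(moves="0 10 0 0; 0 20 0 0; 0 25 0 0; 0 27 0 0; 0 28 0 0")

```text
time_s: 14.22
position: [0.5176, -0.1683, 0.0561]
orientation: [-90.0, 0.0, -39.7]
ft_force: [0.5, -0.5, -3.3]
opening: 0.691
```

>>> apply_moves(moves="0 0.5 0 0; 0 1 0 0; 0 1.5 0 0; 0 2 0 0; 0 2 0 0")

```text
time_s: 14.85
position: [0.5177, -0.1684, 0.0557]
orientation: [-90.0, -0.1, -39.7]
ft_force: [-2.7, 1.7, 7.2]
opening: 0.695
```

```bash
python3 wt.py
```

```text
[-2.09  0.98  7.39] [0.21 0.44 0.48] [-1.500e-01 -3.918e+01 -8.510e+00  4.000e-02 -5.400e-01 -2.000e-02] 0.6945003159509883 15.25 [ 0.5177 -0.1684  0.0556] [-8.999e+01 -6.000e-02 -3.975e+01]
```

Tin 2 is on the bench again, pressing lightly. I'll release it and go to tin 3.

>>> apply_moves(moves="0 0 0 0; 0 0 0 0; 0 0 0 0; 0 0 0 0; 0 0 0 0", grip=-1)

```text
time_s: 15.88
position: [0.5176, -0.1683, 0.0542]
orientation: [-90.0, 0.0, -39.8]
ft_force: [-0.6, -0.1, -0.2]
opening: 1.002
```

>>> apply_moves(moves="0 -10 0 0; 0 -40 0 0; 0 -85 0 0; 0 -125 0 0; 0 -145 0 0")

```text
time_s: 16.5
position: [0.5184, -0.1688, 0.2025]
orientation: [-90.0, -0.3, -39.7]
ft_force: [0.1, 0.5, -0.3]
opening: 1.0
```

```bash
python3 g.py 557 -342 200 -31; python3 lid.py
```

```text
pose [ 518. -169.  202.] [-90.   -0.3 -39.7] f [ 0.06  0.45 -0.3 ] -> shift [ 140.4    3.  -108.6] turn -8.7 t 16.5 open 1.0
(204, 357, 59, 32) len 42.6 wid 54.3 far-edge [ 386.6 -261.7] near [ 373.2 -272.8]
(422, 301, 43, 38) len 55.1 wid 25.3 far-edge [ 574.7 -340.4] near [ 574.8 -345.4]
(240, 178, 73, 75) len 63.7 wid 59.3 far-edge [ 515.3 -169.5] near [ 517.7 -166.7]
(411, 0, 149, 72) len 90.0 wid 52.9 far-edge [ 734.5 -149.6] near [ 705.5 -142. ]
```

>>> apply_moves(moves="28 0 -22 -1; 70 0 -54 -4; 112 0 -87 -7; 134 0 -104 -8; 140 2 -108 -9")

```text
time_s: 17.18
position: [0.5561, -0.3426, 0.1969]
orientation: [-90.0, -0.0, -30.8]
ft_force: [0.3, 0.3, -0.1]
opening: 1.004
```

```bash
python3 lid.py;  python3 g.py 556 -342 53 -31
```

```text
(48, 258, 82, 77) len 71.1 wid 69.7 far-edge [ 368.  -323.7] near [ 378.8 -321.4]
(247, 178, 74, 75) len 62.7 wid 58.6 far-edge [ 558.8 -344.5] near [ 560.1 -342.1]
(52, 0, 90, 88) len 60.0 wid 58.3 far-edge [ 514.6 -171.2] near [ 514.6 -171.2]
pose [ 556. -342.  196.] [-90.    0.  -30.8] f [ 0.65 -0.92 -0.1 ] -> shift [2.000e-01 1.434e+02 1.000e-01] turn 0.2 t 17.23 open 1.0
```

>>> apply_moves(moves="2 25 0 0; 2 70 0 0; 2 115 0 0; 2 135 0 0; 2 142 0 0")

```text
time_s: 17.85
position: [0.5575, -0.3406, 0.0544]
orientation: [-90.0, 0.1, -30.7]
ft_force: [-0.1, 0.9, 0.3]
opening: 1.001
```

>>> apply_moves(moves="0 0 0 0; 0 0 0 0; 0 0 0 0; 0 0 0 0; 0 0 0 0", grip=1, newtons=50)

```text
time_s: 18.48
position: [0.5595, -0.3431, 0.0576]
orientation: [-90.0, -0.3, -30.8]
ft_force: [1.6, -0.3, 6.6]
opening: 0.69
```

>>> apply_moves(moves="0 0 0 0; 0 -5 0 0; 0 -15 0 0; 0 -25 0 0; 0 -30 0 0")

```text
time_s: 19.1
position: [0.558, -0.3421, 0.0861]
orientation: [-90.0, -0.0, -30.8]
ft_force: [-0.0, 0.5, -4.5]
opening: 0.692
```

```bash
python3 wt.py
```

```text
[ 0.15 -0.03 -4.56] [0.38 0.49 0.42] [-1.000e-02 -5.261e+01 -1.430e+01 -1.000e-02  1.000e-02  0.000e+00] 0.6955299702770626 19.5 [ 0.5576 -0.3417  0.0849] [-8.999e+01  5.000e-02 -3.075e+01]
```

>>> apply_moves(moves="0 -15 0 0; 0 -45 0 0; 0 -80 0 0; 0 -115 0 0; 0 -145 0 0")

```text
time_s: 20.12
position: [0.558, -0.342, 0.2329]
orientation: [-90.0, -0.1, -30.7]
ft_force: [1.0, -0.2, -5.0]
opening: 0.692
```

>>> apply_moves(moves="0 -16 0 0; 0 -24 0 0; 0 -26 0 0; 0 -26 0 0; 0 -26 0 0")

```text
time_s: 20.75
position: [0.5575, -0.3415, 0.255]
orientation: [-90.0, 0.1, -30.8]
ft_force: [-0.4, 1.0, -4.2]
opening: 0.692
```

```bash
python3 wt.py; python3 - <<'E'
from h import *
from rig import viewer
p,d=viewer.snapshot("scene"); t,_=viewer.snapshot("top"); cv2.imwrite("pics/end.png",cv2.resize(np.hstack([p,t])[:,:,::-1],(800,300)))
cv2.imwrite("pics/scene_end.png",p[:,:,::-1]); np.save("pics/scene_end.npy",d)
E
```

```text
[ 0.11  0.1  -4.61] [0.4  0.37 0.55] [ 0.000e+00 -4.944e+01 -2.011e+01 -2.000e-02  1.000e-02  0.000e+00] 0.6926839603261244 21.15 [ 0.5579 -0.3419  0.2562] [-9.000e+01  1.000e-02 -3.075e+01]
```

View pics/scene_end.png

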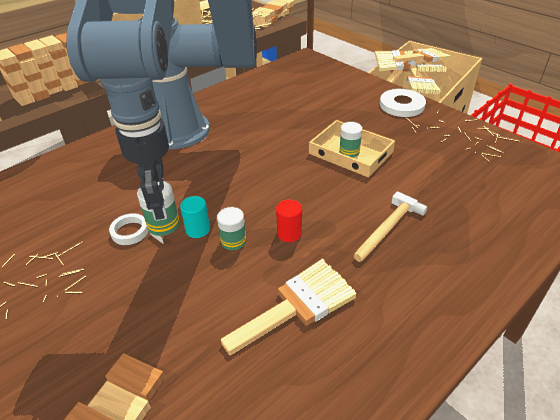

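View pics/end.png

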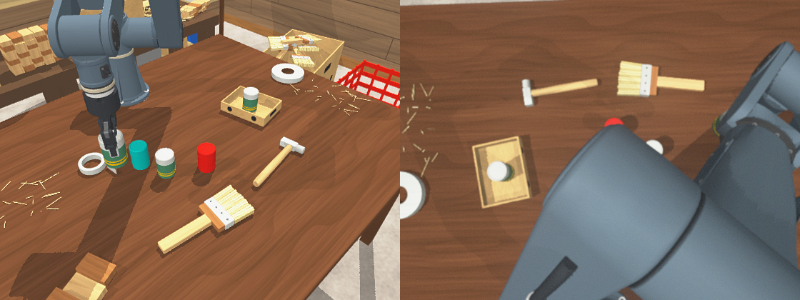

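```bash
python3 -c "
from rig import job,arm
s=arm.get_state();print(s['time_s'],s['position'],s['ft_force'],s['opening']);print(job.hand_in())"
```

```text
21.25 [ 0.55789378 -0.3419298   0.25634067] [ 0.17000023 -0.23957451 -5.04880414] 0.6946119343877477
the job is handed in; nothing more can be done
None
```

I hefted all three tins and handed the job in at about 21 s, with the heaviest held up as asked. No verdict is reported.

| Tin (top image, px) | Measured weight | Approx. mass | Where it is now |
|---|---|---|---|
| Lightest (253, 186) | 1.2 N | 0.12 kg | standing upright in the middle of the tray |
| Middle (354, 209) | 3.1 N | 0.31 kg | back on the bench within a few mm of where it stood |
| Heaviest (432, 188) | 4.6 N | 0.47 kg | gripped upright and still |

- **Height of the held tin:** its bottom is about 20 cm above the bench. I worked this out from the tool height (256 mm) less the tool height when I gripped it on the bench (about 56 mm). I did not measure it separately in the images.
- **Set-downs:** both tins were lowered until they pressed lightly, about 5–7 N, before I opened the gripper.
- **Last pictures:** the scene view shows all three tins as in the table. The brush, hammer, coil, and red and turquoise tins look unmoved. The arm blocked part of the top view, so the coil and turquoise tin could be checked only in the scene view.
- **Grip:** opening and weight readings stayed steady, with no sign of slipping. None of my checks failed or disagreed.

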